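Trip-test the wide residual-current device and re-arm it

TASK

On the test rig, try out the wide residual-current device, the one twice as wide as its neighbours: with the fingertips press its small square test button until the toggle beside it drops, then push that toggle back over until it latches and stays on by itself, and withdraw. Touch it lightly, lift nothing, and leave its two neighbours on the rail and the two loose breakers in front of the rig alone.

Things in the scene. Friction and masses are not known exactly. Their poses are not given: they have to be found in the camera images.
- test_rig: fixed grey plate 150 x 310 x 10 mm flat on the table, with a steel top-hat rail along its y axis on which three devices are clipped, about 84 mm apart, in any order, between two 46 x 10 x 32 mm end clamps. Origin under its centre, z up, x roughly away from the robot.
- wide_rcd: the device to test: light grey, 71 mm wide (y), 80 mm long (x), clipped fast on the rail face up, axes as the rig's. Origin: centre of its underside, 14 mm over the table. Shoulders at z = 46 mm; between them a raised nose, x -24 to 21 mm, top at z = 64 mm. On the nose stand a black toggle (centre y = +17 mm) and a square grey test button (centre y = -19 mm).
- wide_rcd_press (a point): centre of the top of the wide device's test button: 13 x 13 mm, standing 8 mm out of the nose, moves 6 mm down along z on a spring; the toggle trips at about 2.5 to 3.5 mm, at 3 to 5 N.
- wide_rcd_button (a joint): how far the wide device's test button is pressed: 0 out, 0.006 m at its stop; it springs back.
- wide_rcd_tip (a point): middle of the tip of the wide device's black toggle, 22 mm wide (y), 7 mm thick, turning about a level pivot along y at x = 0, z = 60 mm of the device; the tip is 22 mm from the pivot. To re-arm it when tripped, push it towards +x, away from the robot (up to about 8 N near the nose), a little past on, and let go; not pushed far enough, it falls back.
- wide_rcd_toggle (a joint): angle of the wide device's toggle. About 0 when on: it leans 0.55 rad towards the device's +x (away from the robot), held by a latch inside. Tripped, a spring throws it to 1.15, leaning 0.6 rad towards -x. Re-arming: it latches once pushed below -0.1 (stop at -0.3), and let go it settles at about 0.
- narrow_rcd: a similar light grey device only 35 mm wide, with its own black toggle and small test button, 80 mm long, clipped on the same rail, same heights; origin in the centre of its underside. Leave alone.
- narrow_rcd_toggle (a joint): angle of the narrow device's toggle, about 0 = on; it must stay so.
- rail_breaker: ordinary two-pole breaker with orange toggles, 83 x 37 x 71 mm, clipped on the same rail; origin in the centre of its underside. Leave alone.
- next_breaker: loose two-pole breaker with orange toggles, 83 x 37 x 71 mm, standing on the table in front of the rig, its 83 mm length along its own x; origin in the centre of its underside. Leave alone.
- slim_breaker: loose one-pole breaker with an orange toggle, 83 x 19 x 71 mm, standing on the table in front of the rig, its 83 mm length along its own x; origin in the centre of its underside. Leave alone.

How it is judged:
On the way, in this order (a step that is already met when the one before it is completed fails the run):
1. the wide device's test button is pressed (value of joint wide_rcd_button above 0.0015 m).
2. the wide device has tripped: its toggle has dropped to off (value of joint wide_rcd_toggle above 0.95 rad), for 0.1 s.
3. its toggle is back on and stays latched with no finger on the device (value of joint wide_rcd_toggle below 0.15 rad and contact force between the fingers and wide_rcd below 0.05 N), for 0.2 s.
At the end, for the whole second after the job is handed in: the wide device has been tripped by its test button and its toggle is on again, latched (joint within 0.15 rad of 0), its button out (under 1 mm), the narrow device still on, and the two loose breakers within 10 mm of where they stood (value of joint wide_rcd_toggle between -0.15 and 0.15 rad and value of joint wide_rcd_button below 0.001 m and value of joint narrow_rcd_toggle below 0.15 rad and distance of each of next_breaker, slim_breaker from where it was at the start of the episode below 0.01 m); the robot touches nothing.
It fails at once if the wide device was pressed or pushed hard (over 30 N) (contact force between any of the arm, the fingers and wide_rcd above 30 N).
It fails at once if the narrow device was touched or tripped (contact force between any of the fingers, the arm and narrow_rcd above 1 N or value of joint narrow_rcd_toggle above 0.4 rad).
It fails at once if the breaker on the rail was touched (contact force between any of the fingers, the arm and rail_breaker above 1 N).
It fails at once if a loose breaker was shoved, lifted or carried (over 10 mm) (distance of any of next_breaker, slim_breaker from where it was at the start of the episode above 0.01 m).
It also fails if it takes over 34 s, if anything falls off the work surface, if the arm or the gripper's body presses on something with over 40 N, if the wrist force passes 120 N, or if a joint passes its speed limit or range.

ROBOT

A 7-joint arm with a two-finger parallel gripper is mounted at the origin on a cart in front of the work surface, level with it; the furniture and walls round the work are solid. World frame = base frame: x ahead of the robot, y to its left, z up, the work surface at z = 0. Lengths are in m, angles in rad, forces in N, time in s.
With the tool pointing down it reaches from about 0.425 to 0.975 m from the base axis. Payload 16.7 kg.
Tool frame: the origin (TCP) lies midway between the tips of the shut fingers; the grasp point (between the pads) lies 19 mm behind it; z points along the fingers, y is the line along which they close (so a half turn about z gives the same grasp; the last joint's range is limited). The gripper opens to 85 mm and grips with 20 to 120 N. Pads are 22 mm wide; open, the fingers measure 114 mm over their backs; the gripper's body (76 mm by 85 mm) begins 54 mm behind the grasp point. The pads swing forward as they close: fully open they stand 13 mm farther back than shut.
Start: joints at [1.02, 0.426, 0.074, 1.606, -0.034, 1.111, -0.067], TCP at [0.264, -0.621, 0.205] pointing down, gripper open.
Joint ranges: [-2.85, 2.85], [-0.5, 2.14], [-1.23, 1.37], [0.21, 2.46], [-1.02, 4.16], [0.16, 2.05], [-2.73, 2.73]. Speed limits (rad/s): [1.89, 1.89, 2.39, 2.39, 3.01, 3.01, 3.01].

INTERFACE

Orientations are given as a unit quaternion [x, y, z, w].
In Python, from station import arm gives the robot as it stands.
- The arm moves only by the shell command python3 -m inch 'ROWS' [FORCE]. ROWS is a JSON object of lists of equal length, an entry for each row: "claw": the opening, from -1 (shut) to 1 (fully open); "delta_pos": the shift along the tool's x, y, z in m, a list of three; "spin": the turn about the tool's z in degrees. In form: {"claw": [claw, ...], "delta_pos": [[tx, ty, tz], ...], "spin": [spin, ...]}. A call has 1 to 12 rows; each row shifts and turns the commanded pose from where the row before left it, along the tool's axes as they then stand; what a row does not reach is not made up. A row lasts 1/8 s, in which the tool goes at most 62.5 mm and 10.7 degrees, less where a joint would pass 70% of its speed; a pose out of reach is approached as far as the arm can. A call is refused whole if a number of a shift passes 0.0625 or a number of a turn 10.7, either way. A call with a gripper value outside its range is refused whole. The fingers move at their own pace and stop on an object; FORCE is the grip in N (left out, the last holds). Time passes only in rows, so rows that do not move let the fingers close. It gives the time, the measured TCP pose, the force, the opening and the grip force at its end, in the units of the state.
- arm.observe(): the state, without advancing time (a new reading comes with each control period).
- arm.camera(name): name is "scene" or "side" or "wrist"; returns (picture, depth): 400x640x3 uint8, red, green, blue; 400x640 float32, m along the optical axis (not along the pixel's ray), 0 where there is no reading.
- arm.calibration(name): a dict with "fx", "fy", "cx", "cy" (pixels), "R" (3x3) and "t" (3): a world point X has camera coordinates R X + t; the wrist camera has in their place "T_tool_cam" (4x4, takes a point from camera to tool coordinates, whose origin is the TCP and whose axes are the flange's). Camera axes: x right, y down, z forward; pixel columns grow to the right and rows downward; lengths in m; the calibration is good to about 2 mm. The wrist camera is an equidistant fisheye: a pixel r from the principal point sees the ray r / f radians off the axis. A picture is of the moment at which its call begins: read the wrist's pose just before it. calibration takes no time and is no camera call.
- arm.sign_off(): hands the job in; it is judged then, once.
The state is a dict: "time_s": time; "joints": joint angles; "qvel": joint speeds; "joint_torque": joint torques, N m; "tcp_pos": TCP position; "eef_rot": TCP orientation; "force": force on the tool from outside, world axes, zero at the start; "wrist_torque": the same for the moment, N m; "grip_width": finger opening in m; "grasp_force": force on a finger pad.
Only numpy, scipy, OpenCV 4.12 (cv2) and the standard library are available. Lean on these libraries where they do the work, as an engineer would, in place of code of your own. Each camera call takes 0.05 s, during which the arm holds its last target. There are 200 camera calls.

## Working session

There is one attempt and no reset: what is moved stays moved. The work goes in short steps, Python scripts to look and compute and a shell command to move; the robot and the scene stay as the last step left them, time stands still between calls to the robot, and variables do not carry over. Pictures are saved under pics/ and viewed, at most 10 in all, crops included, and the job is handed in when it is done.

```bash
mkdir -p pics; ls
python3 - <<'E'
from station import arm
import cv2,numpy as np
s=arm.observe();print(s)
for n in("scene","side"):
    p,d=arm.camera(n);cv2.imwrite(f"pics/{n}0.png",p[:,:,::-1]);np.save(f"pics/{n}0.npy",d)
    c=arm.calibration(n);print(n,{k:np.round(v,4).tolist() for k,v in c.items()})
E
```

```text
pics
{'time_s': 0.0, 'joints': array([ 1.0195142 ,  0.42673448,  0.07388886,  1.60659941, -0.03411982,
        1.11078223, -0.0670892 ]), 'qvel': array([-0.00065991,  0.00143901, -0.00088755,  0.00029549,  0.00083052,
       -0.00041312, -0.00057693]), 'joint_torque': array([-7.62092691e-05, -9.49823999e+01,  3.76085356e+00, -4.63508320e+01,
        1.92137703e-02,  1.02777447e-02,  1.55487561e-05]), 'tcp_pos': array([ 0.2637521 , -0.62087013,  0.20461345]), 'eef_rot': array([ 9.79895353e-01,  1.99511151e-01, -1.70507424e-04, -6.07910300e-04]), 'force': array([-0.14973878, -0.03826848, -0.34273358]), 'wrist_torque': array([-0.00289828,  0.01522809,  0.04814858]), 'grasp_force': 0.0, 'grip_width': 0.08546772682188924}
scene {'fx': 496.0477, 'fy': 496.0477, 'cx': 317.4627, 'cy': 198.8518, 'R': [[-0.8326, -0.5538, -0.0075], [-0.209, 0.3266, -0.9218], [0.5129, -0.7659, -0.3877]], 't': [0.4823, 0.1512, 0.7487]}
side {'fx': 490.2253, 'fy': 490.2253, 'cx': 320.7819, 'cy': 211.4298, 'R': [[0.8799, -0.4752, -0.0053], [-0.2777, -0.5052, -0.8171], [0.3856, 0.7204, -0.5765]], 't': [-0.3641, 0.2635, 0.6127]}
```

View pics/scene0.png

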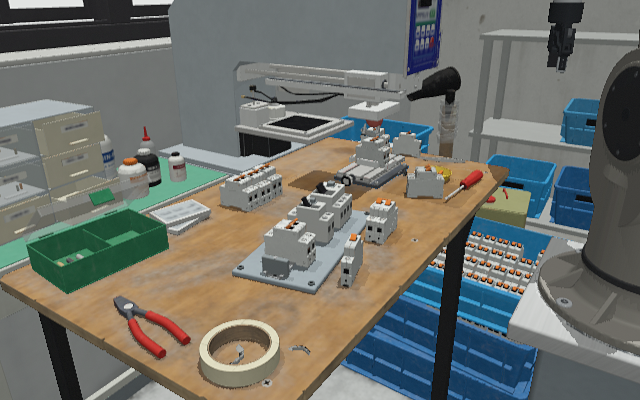

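View pics/side0.png

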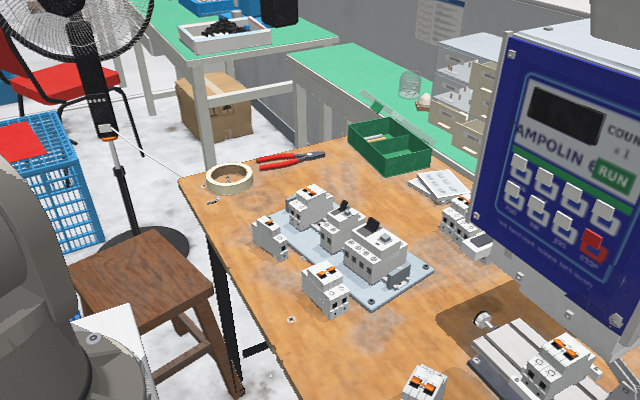

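The side view shows the wide RCD at about (376,250), with its toggle near (372,225) and its button near (388,238). The narrow one is at (340,228) and the breaker at (308,205). The loose breakers are at (325,288) and (270,235). I'll enlarge it.

Run:
```python
import cv2,numpy as np
a=cv2.imread("pics/side0.png")[180:320,250:450];a=cv2.resize(a,None,fx=4,fy=4,interpolation=cv2.INTER_CUBIC)
cv2.imwrite("pics/c1.png",a)
a=cv2.imread("pics/scene0.png")[170:300,225:405];a=cv2.resize(a,None,fx=4,fy=4,interpolation=cv2.INTER_CUBIC)
cv2.imwrite("pics/c2.png",a)
```

```text
(no output)
```

View pics/c1.png

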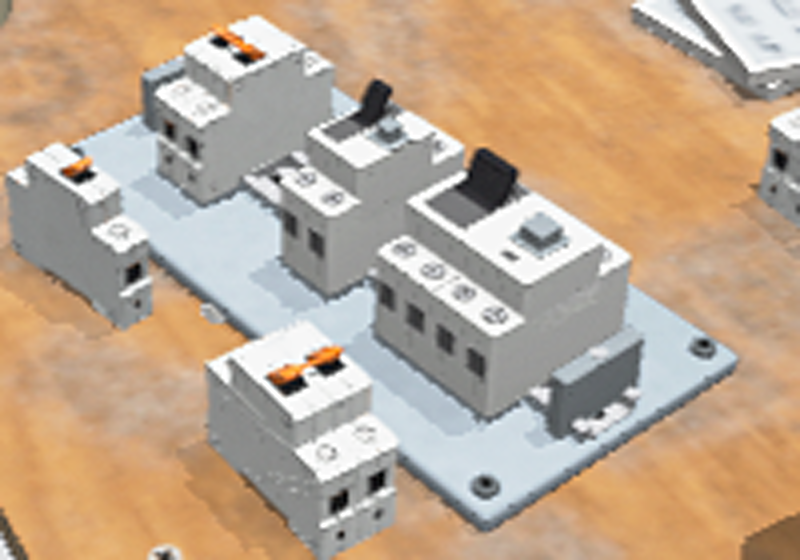

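View pics/c2.png

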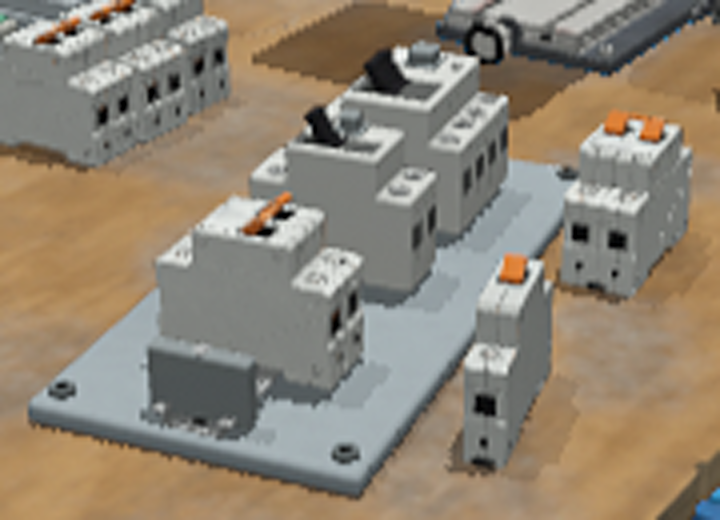

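```bash
cat > fit.py <<'E'
from station import arm
import numpy as np
from scipy.optimize import least_squares
# device-frame point (mm), crop pixel
S=[((-24,-35.5,64),(526,283)),((21,-35.5,64),(632,261)),((-24,35.5,64),(408,198)),((-1.5,-19,72),(541,229))]
C=[((-24,35.5,64),(432,97)),((-24,-35.5,64),(480,58)),]
obs=[]
for n,L,o in(("side",S,(250,180)),("scene",C,(225,170))):
    c=arm.calibration(n)
    for P,q in L: obs.append((c,np.array(P)/1e3,np.array([(q[0]+.5)/4-.5+o[0],(q[1]+.5)/4-.5+o[1]])))
def proj(c,X):
    Y=np.array(c["R"])@X+np.array(c["t"]);return np.array([c["fx"]*Y[0]/Y[2]+c["cx"],c["fy"]*Y[1]/Y[2]+c["cy"]])
def W(p,P):
    a,b=np.cos(p[2]),np.sin(p[2]);return np.array([p[0]+a*P[0]-b*P[1],p[1]+b*P[0]+a*P[1],P[2]+.014])
f=lambda p:np.concatenate([proj(c,W(p,P))-q for c,P,q in obs])
r=least_squares(f,[.6,-.2,0]);print(r.x,np.round(r.fun.reshape(-1,2),1).tolist())
for P in((-1.5,-19,72),(11.5,17,78.8)):
  X=W(r.x,np.array(P)/1e3);print(X,[proj(arm.calibration(n),X) for n in("side","scene")])
# depth-based nose plane: points with z 74-82 mm near
for n in("side","scene"):
    c=arm.calibration(n);d=np.load(f"pics/{n}0.npy");v,u=np.nonzero(d);z=d[v,u]
    X=(np.c_[(u-c["cx"])/c["fx"]*z,(v-c["cy"])/c["fy"]*z,z]-c["t"])@np.array(c["R"])
    D=X-np.r_[r.x[:2],0.014];a,b=np.cos(r.x[2]),np.sin(r.x[2]);L=np.c_[D[:,0]*a+D[:,1]*b,-D[:,0]*b+D[:,1]*a,D[:,2]]*1e3
    m=(abs(L[:,0])<55)&(abs(L[:,1])<45)&(L[:,2]>60)&(L[:,2]<67.5)
    print(n,m.sum(),np.percentile(L[m],[2,50,98],axis=0).round(1).tolist())
    m=(abs(L[:,0])<45)&(abs(L[:,1]+19)<12)&(L[:,2]>70.)&(L[:,2]<76)
    print(n,"btn",m.sum(),L[m].mean(0).round(1))
    m=(abs(L[:,0])<45)&(abs(L[:,1]-17)<16)&(L[:,2]>70.)
    print(n,"tog",m.sum(),L[m].mean(0).round(1))
E
python3 fit.py
```

```text
[0.53533303 0.02597263 0.11159525] [[0.9, 1.6], [-4.0, -3.4], [2.1, 0.1], [1.5, 0.4], [-1.0, 0.9], [2.4, -1.4]]
[0.53595827 0.00692377 0.086     ] [array([386.38231806, 237.29156126]), array([333.34436484, 179.80518541])]
[0.54486831 0.04414757 0.0928    ] [array([378.17783193, 220.02141691]), array([319.24947888, 181.36128552])]
side 636 [[-24.7, -28.6, 60.3], [-6.9, 3.7, 62.2], [19.7, 38.9, 66.8]]
side btn 21 [  0.7 -13.   70.8]
side tog 70 [ 5.1 22.1 74.6]
scene 292 [[-26.6, -23.6, 60.3], [-9.9, 19.6, 64.1], [16.6, 44.6, 67.0]]
scene btn 11 [ -1.  -11.3  71.8]
scene tog 29 [ 3.4 25.  75.7]
```

```bash
sed -i 's/^S=.*/S=[((-24,-35.5,64),(526,283)),((-24,35.5,64),(408,198)),((-1.5,-19,72),(541,229))]/' fit.py
sed -i 's/^# device.*/PL=[("side",(487,523),(-75,-155),(250,180)),("side",(737,354),(75,-155),(250,180)),("scene",(30,408),(75,155),(225,170)),("scene",(360,491),(-75,155),(225,170))]/' fit.py
python3 - <<'E'
s=open('fit.py').read()
a,b=s.split("r=least_squares")
b="r=least_squares"+b
b=b.replace("[.6,-.2,0]","[.54,.03,0,.54,.1]")
a=a.replace("f=lambda p:np.concatenate([proj(c,W(p,P))-q for c,P,q in obs])","""def f(p):
    e=[proj(c,W(p,P))-q for c,P,q in obs]
    for n,q,P,o in PL:
        e.append(proj(arm.calibration(n),W([p[3],p[4],p[2]],np.array([P[0],P[1],-4])/1e3))-((np.array(q)+.5)/4-.5+o))
    return np.concatenate(e)""")
open('fit.py','w').write(a+b)
E
python3 fit.py
```

```text
[0.53418537 0.03034427 0.19139302 0.51632624 0.11616965] [[0.9, 0.1], [-0.4, 0.1], [0.1, -1.2], [0.1, 1.7], [0.8, -1.2], [-1.7, -1.5], [-0.2, -1.0], [-0.4, -1.5], [1.2, -3.3]]
[0.53632707 0.01140586 0.086     ] [array([384.96085931, 235.68867969]), array([331.98752749, 180.44293475])]
[0.54224153 0.04922146 0.0928    ] [array([375.10915963, 218.87485679]), array([318.93517496, 182.41329579])]
side 636 [[-23.5, -32.7, 60.3], [-6.2, -0.4, 62.2], [19.5, 35.4, 66.8]]
side btn 21 [ -0.1 -17.5  70.8]
side tog 74 [ 7.1 17.8 74.6]
scene 304 [[-24.3, -26.9, 60.3], [-7.8, 17.7, 64.1], [18.2, 41.3, 67.0]]
scene btn 20 [ -1.6 -12.8  71.6]
scene tog 47 [ 6.5 24.1 75.5]
```

Run:
```python
from station import arm
import numpy as np
for n,L in(("scene",[(375,108),(375,125),(330,75),(440,85),(448,120),(565,60),(372,165),(420,30),(390,100)]),("side",[(530,130),(480,205),(600,280),(540,360),(600,30)])):
    c=arm.calibration(n);d=np.load(f"pics/{n}0.npy")
    for u,v in L:
        z=d[v,u];print(n,u,v,np.round((np.array([(u-c["cx"])/c["fx"]*z,(v-c["cy"])/c["fy"]*z,z])-c["t"])@np.array(c["R"]),3))
s=arm.observe();
from scipy.spatial.transform import Rotation as R
M=R.from_quat(s["eef_rot"]).as_matrix();print(M.round(3));print(M.T@(np.array([.525,.0,.205])-s["tcp_pos"]))
c=arm.calibration("wrist");print(c["fx"],c["cx"],c["cy"],np.round(c["T_tool_cam"],3))
```

```text
scene 375 108 [ 0.58  -0.249  0.176]
scene 375 125 [ 0.588 -0.268  0.13 ]
scene 330 75 [ 1.241 -1.096  0.088]
scene 440 85 [ 0.682 -0.95   0.116]
scene 448 120 [ 0.65  -0.979 -0.013]
scene 565 60 [ 0.236 -0.57   0.273]
scene 372 165 [ 0.583 -0.25   0.034]
scene 420 30 [ 0.484 -0.255  0.354]
scene 390 100 [ 1.238 -1.715 -0.13 ]
side 530 130 [ 0.484 -0.238  0.387]
side 480 205 [ 0.485 -0.203  0.291]
side 600 280 [ 0.485 -0.335  0.298]
side 540 360 [ 0.573 -0.269  0.073]
side 600 30 [ 0.533 -0.24   0.461]
[[ 0.92   0.391 -0.001]
 [ 0.391 -0.92   0.001]
 [-0.    -0.001 -1.   ]]
[ 4.83199530e-01 -4.69279261e-01  2.09686744e-04]
309.70691628693146 320.13374859028767 200.25701635332214 [[-0.001 -0.955 -0.296  0.077]
 [ 1.    -0.001 -0.     0.001]
 [-0.    -0.296  0.955 -0.167]
 [ 0.     0.     0.     1.   ]]
```

The press machine stands at x > 0.48, y ≈ -0.2 to -0.35, so I'll go round it close to the base.

```bash
python3 -m inch '{"claw":[-1,-1,-1,-1,-1,-1,-1,-1,-1,-1,-1,-1],"delta_pos":[[0,0,0],[0,0,0],[0.0167,-0.0377,0],[0.0167,-0.0377,0],[0.0167,-0.0377,0],[0.0167,-0.0377,0],[0.0167,-0.0377,0],[0.0216,-0.0391,0],[0.0216,-0.0391,0],[0.0216,-0.0391,0],[0.0216,-0.0391,0],[0,0,0]],"spin":[6,6,0,0,0,0,0,0,0,0,0,0]}'
```

```text
time_s: 1.6
tcp_pos: [0.3656, -0.2475, 0.2053]
eef_rot: [0.995, 0.098, 0.0, -0.0]
force: [-0.7, 0.2, -0.6]
grip_width: 0.0003
grasp_force: 0.0
```

```bash
python3 -m inch '{"claw":[-1,-1,-1,-1,-1,-1,-1,-1],"delta_pos":[[0.0173,-0.0262,0],[0.0173,-0.0262,0],[0.0246,-0.0393,0],[0.0246,-0.0393,0],[0.0246,-0.0393,0],[0.0205,-0.0266,0],[0.0205,-0.0266,0],[0,0,0]],"spin":[0,0,0,0,0,0,0,0]}'
cat > look.py <<'E'
import sys,json,cv2,numpy as np
from station import arm
from scipy.spatial.transform import Rotation as R
n=sys.argv[1];x,y,w,h,k=map(int,sys.argv[2:7])
s=arm.observe();p,d=arm.camera("wrist");np.savez(n+".npz",d=d,M=R.from_quat(s["eef_rot"]).as_matrix(),t=s["tcp_pos"],o=(x,y,k))
cv2.imwrite(f"pics/{n}.png",cv2.resize(p[y:y+h,x:x+w,::-1],None,fx=k,fy=k,interpolation=cv2.INTER_CUBIC))
E
python3 look.py w1 120 0 400 300 2
```

```text
time_s: 2.6
tcp_pos: [0.4695, -0.0007, 0.2051]
eef_rot: [0.995, 0.097, -0.0, -0.0]
force: [0.1, -0.4, -0.2]
grip_width: 0.0002
grasp_force: 0.0
```

View pics/w1.png

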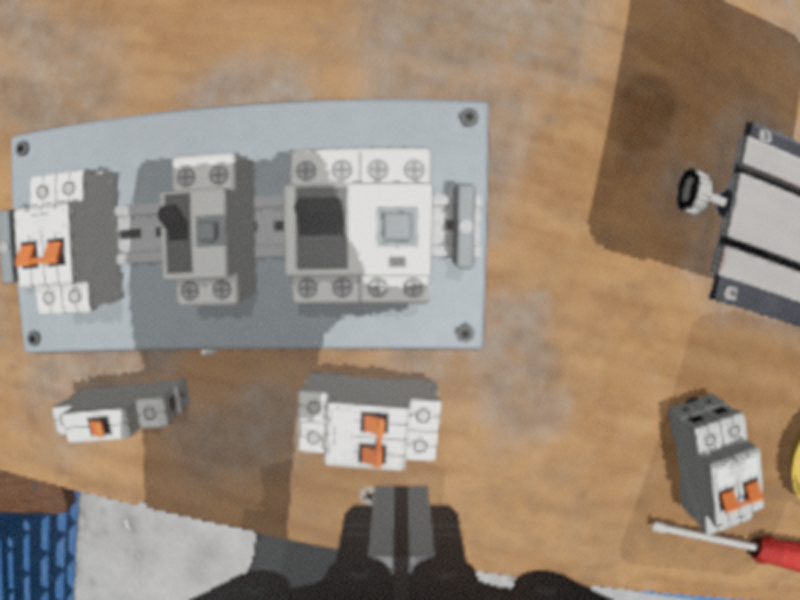

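Wrist view: the wide RCD is square to the picture. Its button centre is at (398,225), the nose corners at (430,184), (430,273) and (287,273), and the toggle tip spans about (298–345, 200).

```bash
cat > ray.py <<'E'
import numpy as np
from station import arm
c=arm.calibration("wrist");T=np.array(c["T_tool_cam"])
def pt(f,q,z):
    D=np.load(f+".npz");x,y,k=D["o"];u=(q[0]+.5)/k-.5+x-c["cx"];v=(q[1]+.5)/k-.5+y-c["cy"]
    r=np.hypot(u,v);a=r/c["fx"];d=np.array([u/r*np.sin(a),v/r*np.sin(a),np.cos(a)])
    d=D["M"]@T[:3,:3]@d;o=D["M"]@T[:3,3]+D["t"];return o+d*(z-o[2])/d[2]
E
python3 - <<'E'
from ray import *
from scipy.spatial.transform import Rotation as R
for n,q,z in(("btn",(398,225),.086),("nBR",(430,184),.078),("nFR",(430,273),.078),("nFL",(287,273),.078),("tipL",(298,200),.0915),("tipR",(345,200),.0915)): print(n,pt("w1",q,z).round(4))
s=arm.observe();M=R.from_quat(s["eef_rot"]).as_matrix()
print((M.T@(pt("w1",(398,225),.086)-s["tcp_pos"])).round(4))
E
```

```text
btn [0.5401 0.0139 0.086 ]
nBR [0.562 0.003 0.078]
nFR [ 0.5205 -0.0054  0.078 ]
nFL [0.5079 0.0618 0.078 ]
tipL [0.5434 0.0603 0.0915]
tipR [0.547  0.0393 0.0915]
[ 0.0731 -0.002   0.1189]
```

```bash
python3 -m inch '{"claw":[-1,-1,-1,-1,-1,-1],"delta_pos":[[0.035,-0.0005,0],[0.035,-0.0005,0],[0,0,0.035],[0,0,0.035],[0,0,0.034],[0,0,0]],"spin":[0,0,0,0,0,0]}'
python3 look.py w2 170 50 300 225 2
```

```text
time_s: 3.4
tcp_pos: [0.5354, 0.0105, 0.0994]
eef_rot: [0.995, 0.095, -0.002, 0.0]
force: [0.3, 0.4, 0.4]
grip_width: 0.0003
grasp_force: 0.0
```

View pics/w2.png

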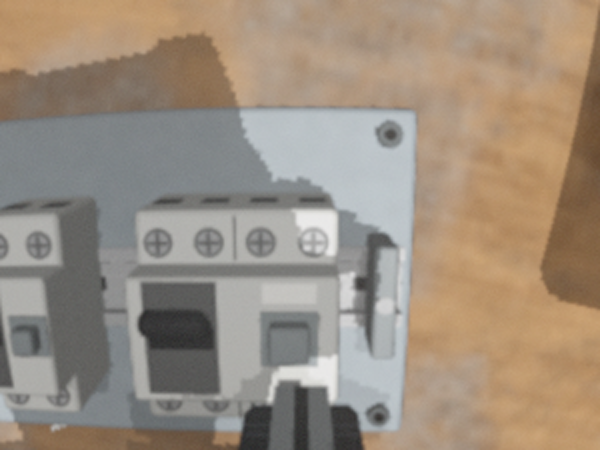

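The button centre is at (289,343), its top spanning 269–309 × 323–362. The fingertips are at about (302,385).

Run:
```python
from ray import *
from scipy.spatial.transform import Rotation as R
s=arm.observe();M=R.from_quat(s["eef_rot"]).as_matrix();print(s["tcp_pos"],s["force"],np.degrees(np.arctan2(M[1,0],M[0,0])))
for n,q,z in(("btn",(289,343),.086),("btnL",(269,343),.086),("btnR",(309,343),.086),("tcp",(302,385),D:=np.load("w2.npz")["t"][2])):
    P=pt("w2",q,z);print(n,P.round(4),(M.T@(P-s["tcp_pos"])).round(4))
```

```text
[0.53661183 0.01093305 0.10111685] [0.63856913 0.11395559 1.36112301] 10.952939018426008
btn [0.5418 0.0148 0.086 ] [ 0.0059 -0.0028  0.0151]
btnL [0.5406 0.021  0.086 ] [ 0.0059 -0.0091  0.0151]
btnR [0.543  0.0087 0.086 ] [0.0059 0.0034 0.0151]
tcp [0.5346 0.0093 0.0994] [-0.0023  0.0012  0.0017]
```

```bash
python3 -m inch '{"claw":[-1,-1,-1,-1],"delta_pos":[[0.005,-0.003,0],[0,0,0.006],[0,0,0.006],[0,0,0]],"spin":[0,0,0,0]}'; python3 -m inch '{"claw":[-1,-1,-1,-1],"delta_pos":[[0,0,0.001],[0,0,0.001],[0,0,0.001],[0,0,0.001]],"spin":[0,0,0,0]}'; python3 -m inch '{"claw":[-1,-1],"delta_pos":[[0,0,0.001],[0,0,0]],"spin":[0,0]}'
```

```text
time_s: 3.95
tcp_pos: [0.5412, 0.0159, 0.0889]
eef_rot: [0.995, 0.096, -0.0, -0.0]
force: [0.5, -0.0, -0.4]
grip_width: -0.0003
grasp_force: 0.0
time_s: 4.45
tcp_pos: [0.5416, 0.016, 0.0853]
eef_rot: [0.995, 0.096, 0.0, -0.0]
force: [0.4, 0.3, -0.6]
grip_width: -0.0002
grasp_force: 0.0
time_s: 4.7
tcp_pos: [0.5416, 0.016, 0.0843]
eef_rot: [0.995, 0.096, -0.0, -0.0]
force: [-0.6, 0.3, -0.4]
grip_width: 0.0004
grasp_force: 0.0
```

```bash
python3 -m inch '{"claw":[-1,-1],"delta_pos":[[0,0,0.001],[0,0,0]],"spin":[0,0]}'|grep -E "tcp|force:";  python3 -m inch '{"claw":[-1,-1],"delta_pos":[[0,0,0.001],[0,0,0]],"spin":[0,0]}'|grep -E "tcp|force:"; python3 look.py w3 170 50 300 225 2
```

```text
tcp_pos: [0.5415, 0.016, 0.0833]
force: [0.3, -0.2, 0.4]
grasp_force: 0.0
tcp_pos: [0.5415, 0.016, 0.0823]
force: [-0.1, -0.2, -0.1]
grasp_force: 0.0
```

View pics/w3.png

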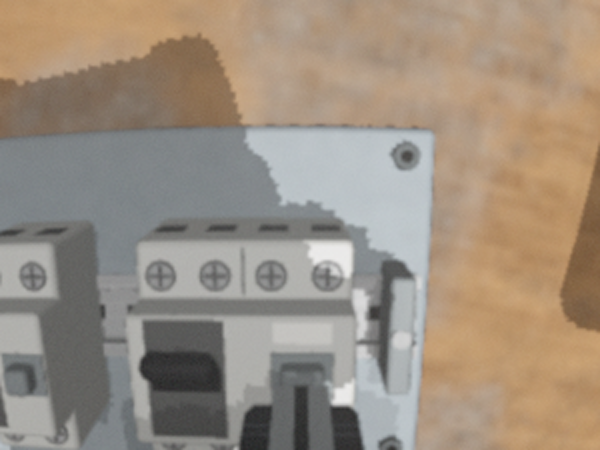

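Run:
```python
from ray import *
D=np.load("w3.npz");M=D["M"];t=D["t"];print(t)
def px(P):
    C=np.linalg.inv(T)@np.r_[P,1];r=np.hypot(C[0],C[1]);a=np.arctan2(r,C[2])*c["fx"];x,y,k=D["o"]
    return ((np.array([C[0]/r*a+c["cx"]-x,C[1]/r*a+c["cy"]-y])+.5)*k-.5).round(0)
for P in((0,0,0),(.011,0,0),(-.011,0,0)):print(P,px(P))
for q in((302,362),(302,385),(272,362),(332,362)):
  for z in(.086,.082):print(q,z,(M.T@(pt("w3",q,z)-t)).round(4))
for q in((142,317),(353,317),(140,304)):print(q,(M.T@(pt("w3",q,.078)-t)).round(4),pt("w3",q,.078).round(4))
```

```text
[0.54154271 0.01595779 0.08226696]
(0, 0, 0) [298. 382.]
(0.011, 0, 0) [298. 347.]
(-0.011, 0, 0) [299. 415.]
(302, 362) 0.086 [ 0.0079  0.001  -0.0037]
(302, 362) 0.082 [0.0063 0.001  0.0003]
(302, 385) 0.086 [ 0.0007  0.001  -0.0037]
(302, 385) 0.082 [-0.0012  0.001   0.0003]
(272, 362) 0.086 [ 0.0079 -0.0075 -0.0037]
(272, 362) 0.082 [ 0.0063 -0.0077  0.0003]
(332, 362) 0.086 [ 0.0079  0.0096 -0.0037]
(332, 362) 0.082 [0.0062 0.0098 0.0003]
(142, 317) [ 0.0187 -0.0467  0.0043] [0.551  0.0654 0.078 ]
(353, 317) [0.0188 0.016  0.0043] [0.563  0.0039 0.078 ]
(140, 304) [ 0.0228 -0.047   0.0043] [0.5549 0.0664 0.078 ]
```

Run:
```python
from ray import *
D=np.load("w3.npz");d=D["d"];x,y,k=D["o"]
for col in (302,285,316):
  for row in range(320,446,8):
    u=int(col/k+x);v=int(row/k+y);z=d[v,u];a0=u-c["cx"];b0=v-c["cy"];r=np.hypot(a0,b0);a=r/c["fx"]
    C=np.array([a0/r*np.tan(a)*z,b0/r*np.tan(a)*z,z]);P=T[:3,:3]@C+T[:3,3];print(col,row,round(float(z),3),(P*1e3).round(1))
```

```text
302 320 0.183 [17.2  1.2  6. ]
302 328 0.183 [14.7  1.2  5.7]
302 336 0.185 [12.   1.2  6.2]
302 344 0.185 [9.6 1.2 5.9]
302 352 0.185 [7.3 1.2 5.2]
302 360 0.187 [4.3 1.2 6. ]
302 368 0.182 [3.7 1.2 1.3]
302 376 0.179 [ 2.9  1.2 -2.5]
302 384 0.18 [ 0.1  1.2 -2.1]
302 392 0.148 [ 11.8   1.1 -31.8]
302 400 0.143 [ 12.4   1.1 -37.5]
302 408 0.14 [ 11.7   1.1 -40.1]
302 416 0.137 [ 11.7   1.1 -44.2]
302 424 0.133 [ 11.8   1.1 -48.1]
302 432 0.129 [ 11.8   1.1 -51.6]
302 440 0.125 [ 12.4   1.  -56. ]
285 320 0.183 [17.2 -4.1  5.8]
285 328 0.184 [14.4 -4.2  6.7]
285 336 0.185 [11.8 -4.2  6.9]
285 344 0.184 [ 9.9 -4.2  5. ]
285 352 0.184 [ 7.6 -4.2  4.4]
285 360 0.185 [ 4.9 -4.2  4.7]
285 368 0.181 [ 4.3 -4.1  0. ]
285 376 0.18 [ 2.4 -4.1 -1.6]
285 384 0.18 [ 0.1 -4.1 -2.1]
285 392 0.148 [ 11.8  -3.2 -32. ]
285 400 0.143 [ 12.4  -3.1 -37.4]
285 408 0.14 [ 11.7  -3.  -40.1]
285 416 0.136 [ 12.1  -2.9 -44.8]
285 424 0.132 [ 12.   -2.8 -48.4]
285 432 0.128 [ 12.3  -2.7 -52.5]
285 440 0.125 [ 12.3  -2.7 -55.8]
316 320 0.183 [17.2  5.3  5.8]
316 328 0.184 [14.5  5.4  6.2]
316 336 0.185 [12.   5.4  6.2]
316 344 0.185 [9.7 5.4 5.6]
316 352 0.186 [6.9 5.4 6.1]
316 360 0.186 [4.7 5.4 5.2]
316 368 0.181 [4.2 5.3 0.2]
316 376 0.181 [ 1.9  5.3 -0.4]
316 384 0.18 [ 0.2  5.3 -2.4]
316 392 0.148 [ 12.    4.5 -32.3]
316 400 0.144 [ 11.7   4.4 -36. ]
316 408 0.14 [ 12.    4.3 -40.7]
316 416 0.138 [ 11.2   4.2 -43.2]
316 424 0.132 [ 12.2   4.1 -48.7]
316 432 0.13 [ 11.4   4.  -51. ]
316 440 0.125 [ 12.6   3.9 -56.4]
```

Run:
```python
from station import arm
import cv2,numpy as np
s=arm.observe()
im=[]
for n in("scene","side"):
    p,d=arm.camera(n);c=arm.calibration(n);np.save(f"pics/{n}1.npy",d)
    def pj(X):
        Y=np.array(c["R"])@X+c["t"];return np.array([c["fx"]*Y[0]/Y[2]+c["cx"],c["fy"]*Y[1]/Y[2]+c["cy"]])
    q=pj(s["tcp_pos"]);x,y=(q-[50,75]).astype(int);print(n,(q-[x,y])*4,(pj(s["tcp_pos"]+[0,0,.03])-[x,y])*4)
    im.append(cv2.resize(p[y:y+125,x:x+100,::-1],None,fx=4,fy=4,interpolation=cv2.INTER_CUBIC))
cv2.imwrite("pics/f1.png",np.hstack(im))
```

```text
scene [202.08084423 301.52069558] [202.15375237 244.20862259]
side [203.52370009 300.01923472] [208.98197143 239.58216989]
```

View pics/f1.png

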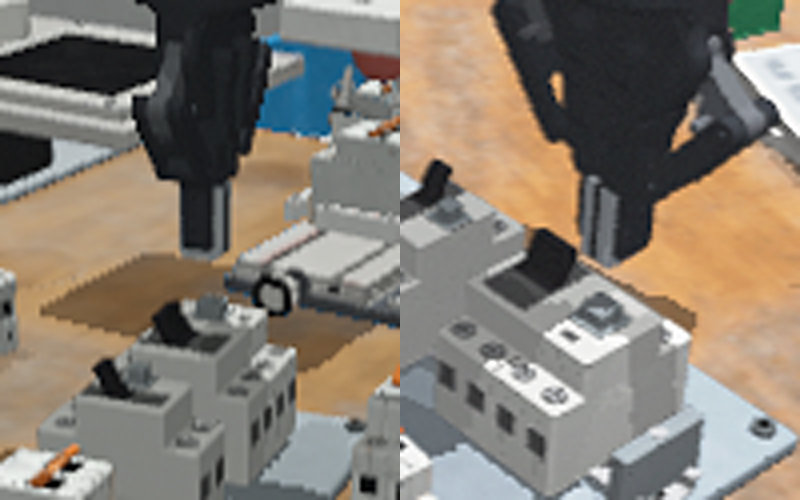

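Both fixed cameras show the fingertips still hovering about 20 mm above the button. The real tip is about 20–28 mm behind the reported TCP, so I'll go on down by feel.

```bash
python3 -m inch '{"claw":[-1,-1,-1,-1],"delta_pos":[[0,0,0.005],[0,0,0.005],[0,0,0.003],[0,0,0]],"spin":[0,0,0,0]}'|grep -E "tcp|force:"
for i in 1 2 3; do python3 -m inch '{"claw":[-1,-1],"delta_pos":[[0,0,0.001],[0,0,0]],"spin":[0,0]}'|grep -E "tcp|force:"; done
```

```text
tcp_pos: [0.5414, 0.016, 0.069]
force: [0.4, -0.2, 0.4]
grasp_force: 0.0
tcp_pos: [0.5416, 0.016, 0.0684]
force: [0.1, -0.3, 0.4]
grasp_force: 0.0
tcp_pos: [0.5416, 0.016, 0.0673]
force: [0.0, -0.3, 0.3]
grasp_force: 0.0
tcp_pos: [0.5416, 0.016, 0.0663]
force: [-0.3, 0.8, -0.4]
grasp_force: 0.0
```

```bash
for i in 1 2 3 4; do python3 -m inch '{"claw":[-1,-1],"delta_pos":[[0,0,0.001],[0,0,0]],"spin":[0,0]}'|grep -E "time|tcp|[^_]force:"; done
python3 look.py w4 170 50 300 225 2
python3 - <<'E'
from station import arm
import cv2,numpy as np
p,d=arm.camera("side");np.save("pics/s2.npy",d);cv2.imwrite("pics/s2.png",cv2.resize(p[180:280,320:440,::-1],None,fx=5,fy=5,interpolation=cv2.INTER_CUBIC))
E
```

```text
time_s: 6.85
tcp_pos: [0.5415, 0.016, 0.0653]
time_s: 7.1
tcp_pos: [0.5415, 0.016, 0.0643]
time_s: 7.35
tcp_pos: [0.5415, 0.016, 0.0633]
time_s: 7.6
tcp_pos: [0.5415, 0.016, 0.0623]
```

View pics/s2.png

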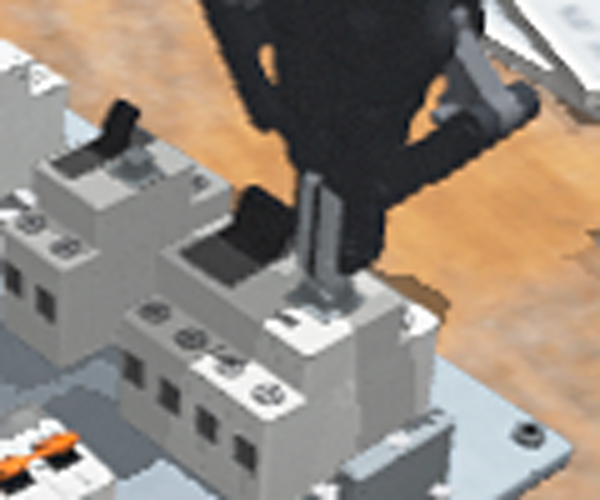

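```bash
for i in 1 2 3; do python3 -m inch '{"claw":[-1,-1],"delta_pos":[[0,0,0.001],[0,0,0]],"spin":[0,0]}'|grep -E "tcp|^force:"; done
```

```text
tcp_pos: [0.5415, 0.016, 0.0613]
force: [0.1, 0.2, -0.6]
tcp_pos: [0.5416, 0.016, 0.0603]
force: [-0.2, -0.4, 0.2]
tcp_pos: [0.5416, 0.016, 0.0594]
force: [-0.8, -0.1, 2.3]
```

Contact is at TCP z ≈ 0.060, so the tip is about 25–26 mm behind the TCP.

```bash
cat > tog.py <<'E'
from station import arm
import numpy as np
# points of the toggle, in device frame (mm), by side and scene depth
B=np.array([.5410,.0145]);a,b=np.cos(.191),np.sin(.191)
def L(X):
    D=X-np.r_[B,.014];return np.c_[D[:,0]*a+D[:,1]*b-1.5,-D[:,0]*b+D[:,1]*a-19,D[:,2]]*1e3
for n in("side","scene"):
    p,d=arm.camera(n);c=arm.calibration(n);v,u=np.nonzero(d);z=d[v,u]
    l=L((np.c_[(u-c["cx"])/c["fx"]*z,(v-c["cy"])/c["fy"]*z,z]-c["t"])@np.array(c["R"]))
    m=(abs(l[:,0])<30)&(l[:,1]>5)&(l[:,1]<30)&(l[:,2]>67)&(l[:,2]<90)&(p[v,u].max(1)<75)
    print(n,m.sum(),l[m].mean(0).round(1) if m.any() else "", (l[m&(l[:,2]>73)].mean(0).round(1) if (m&(l[:,2]>73)).any() else ""))
E
python3 tog.py
for i in 1 2 3; do python3 -m inch '{"claw":[-1,-1],"delta_pos":[[0,0,0.001],[0,0,0]],"spin":[0,0]}'|grep -E "time|tcp|^force:"; done; python3 tog.py
```

```text
side 0  
scene 0  
time_s: 8.8
tcp_pos: [0.5416, 0.016, 0.0583]
force: [-0.3, -0.6, 3.1]
time_s: 9.05
tcp_pos: [0.5416, 0.016, 0.0573]
force: [0.4, -0.0, 3.0]
time_s: 9.3
tcp_pos: [0.5416, 0.016, 0.0563]
force: [-0.5, -0.2, 3.8]
side 0  
scene 0
```

```bash
sed -i 's/-1\.5,/-.0015,/;s/-19,D/-.019,D/' tog.py; python3 tog.py; python3 -m inch '{"claw":[-1,-1],"delta_pos":[[0,0,0.0005],[0,0,0]],"spin":[0,0]}'|grep -E "time|tcp|^force:";python3 tog.py
```

```text
side 62 [-15.9  14.4  74.3] [-16.1  15.8  75.6]
scene 38 [-16.2  23.6  74.8] [-17.4  22.   77. ]
time_s: 9.75
tcp_pos: [0.5416, 0.016, 0.0558]
force: [0.1, 0.0, 4.4]
side 64 [-15.9  14.2  74.3] [-16.4  15.7  75.6]
scene 40 [-15.5  23.3  74.6] [-17.   21.5  77.1]
```

The toggle has dropped: it is now at device x ≈ -16. I'll lift and go round to its near side.

```bash
python3 -m inch '{"claw":[-1,-1,-1,-1,-1,-1,-1],"delta_pos":[[0,0,-0.017],[0,0,-0.018],[-0.022,-0.018,0],[-0.023,-0.017,0],[0,0,0.015],[0,0,0.016],[0,0,0]],"spin":[0,0,0,0,0,0,0]}'; python3 tog.py
```

```text
time_s: 10.72
tcp_pos: [0.4904, 0.0414, 0.0586]
eef_rot: [0.995, 0.096, -0.001, -0.0]
force: [-0.2, -0.1, -0.5]
grip_width: 0.0003
grasp_force: 0.0
side 58 [-16.1  13.   74.4] [-16.3  13.9  75.6]
scene 33 [-15.9  23.5  75.5] [-16.8  22.5  77.1]
```

```bash
python3 -m inch '{"claw":[-1,-1,-1,-1],"delta_pos":[[0.006,0,0],[0.006,0,0],[0.002,0,0],[0,0,0]],"spin":[0,0,0,0]}'|grep -E "tcp|^force:"
for i in 1 2 3 4; do python3 -m inch '{"claw":[-1,-1],"delta_pos":[[0.0015,0,0],[0.0015,0,0]],"spin":[0,0]}'|grep -E "tcp|^force:"; done
```

```text
tcp_pos: [0.5046, 0.0445, 0.0599]
force: [-0.8, 0.4, -0.7]
tcp_pos: [0.5069, 0.0448, 0.0598]
force: [-5.8, -1.6, 4.2]
tcp_pos: [0.5104, 0.0456, 0.0599]
force: [-3.2, -0.5, 1.7]
tcp_pos: [0.5135, 0.0462, 0.0598]
force: [-0.9, -0.9, 1.0]
tcp_pos: [0.5164, 0.0468, 0.0599]
force: [-1.6, -0.9, 1.2]
```

```bash
for i in 1 2 3 ; do python3 -m inch '{"claw":[-1,-1],"delta_pos":[[0.0015,0,0],[0.0015,0,0]],"spin":[0,0]}'|grep -E "tcp|^force:"; done;python3 tog.py
for i in 1 2 3 ; do python3 -m inch '{"claw":[-1],"delta_pos":[[0.001,0,0]],"spin":[0]}'|grep -E "tcp|^force:"; done;python3 tog.py
```

```text
tcp_pos: [0.5192, 0.0473, 0.0599]
force: [-1.7, -0.5, 3.1]
tcp_pos: [0.5221, 0.0478, 0.0598]
force: [-3.5, -0.5, 3.4]
tcp_pos: [0.5249, 0.0484, 0.0597]
force: [-4.1, 0.2, -1.1]
side 61 [-8.8 10.3 77.3] [-12.4  11.3  80.8]
scene 51 [-6.4 26.2 78.1] [-7.6 25.9 80.2]
tcp_pos: [0.5261, 0.0486, 0.0598]
force: [-3.2, -0.6, 0.9]
tcp_pos: [0.5271, 0.0489, 0.0598]
force: [-3.1, -1.3, -0.3]
tcp_pos: [0.5281, 0.0491, 0.0598]
force: [-2.9, -0.3, 0.2]
side 50 [-7.9 11.  78.2] [-11.6  12.2  81.8]
scene 53 [-4.5 25.7 77.3] [-6.7 25.6 80.6]
```

```bash
for i in 1 2 3 ; do python3 -m inch '{"claw":[-1,-1],"delta_pos":[[0.001,0,0],[0,0,0]],"spin":[0,0]}'|grep -E "tcp|^force:"; done
```

```text
tcp_pos: [0.5291, 0.0493, 0.0599]
force: [-2.9, 0.5, 0.5]
tcp_pos: [0.5301, 0.0494, 0.0599]
force: [-2.3, -0.1, 0.7]
tcp_pos: [0.531, 0.0496, 0.0598]
force: [-2.5, -1.1, 0.0]
```

```bash
for i in 1 2 3 ; do python3 -m inch '{"claw":[-1,-1],"delta_pos":[[0.0007,0,0],[0,0,0]],"spin":[0,0]}'|grep -E "time|tcp|^force:"; done
```

```text
time_s: 14.65
tcp_pos: [0.5317, 0.0497, 0.0598]
force: [-3.0, -0.2, 0.3]
time_s: 14.9
tcp_pos: [0.5319, 0.0498, 0.0598]
force: [-5.8, -1.2, 3.2]
time_s: 15.15
tcp_pos: [0.5319, 0.0498, 0.0597]
force: [-9.5, -1.4, 6.1]
```

It has reached its stop: the force is rising and the travel has ended. I'll back off straight, then check.

```bash
python3 -m inch '{"claw":[-1,-1,-1,-1,-1,-1,-1],"delta_pos":[[-0.005,0,0],[-0.015,0,0],[-0.02,0,0],[-0.005,0,-0.03],[0,0,-0.04],[0,0,-0.04],[0,0,0]],"spin":[0,0,0,0,0,0,0]}'; python3 tog.py
python3 - <<'E'
from station import arm
import cv2
p,d=arm.camera("side");q,_=arm.camera("scene")
import numpy as np
f=lambda a:cv2.resize(a[:,:,::-1],(400,400),interpolation=cv2.INTER_CUBIC)
cv2.imwrite("pics/end.png",np.hstack([f(p[180:280,330:430]),f(q[150:250,270:370])]))
E
```

```text
time_s: 16.02
tcp_pos: [0.4899, 0.0414, 0.1725]
eef_rot: [0.995, 0.096, 0.003, 0.0]
force: [-0.5, -0.4, 0.4]
grip_width: -0.0003
grasp_force: 0.0
side 93 [ 0.9 14.6 73.1] [ 2.6 15.1 76. ]
scene 49 [ 0.2 22.8 74. ] [ 1.4 22.  76.9]
```

View pics/end.png

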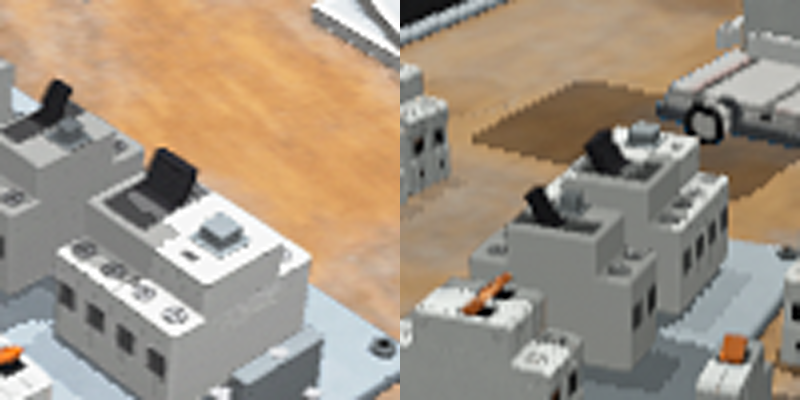

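The wide toggle (170,175 in the left half) leans away from the robot again, parallel to the narrow one's, and the button at (222,230) is out.

```bash
python3 -m inch '{"claw":[-1,-1],"delta_pos":[[0,0,-0.02],[0,0,0]],"spin":[0,0]}'|grep -E "time|tcp"; python3 -c "
from station import arm;print(arm.sign_off())"
```

```text
time_s: 16.48
tcp_pos: [0.489, 0.0415, 0.1898]
the job is handed in; nothing more can be done
None
```

I tripped the wide RCD with its test button, pushed its toggle back on until it latched, withdrew, and handed the job in at about 16.5 s; hand-in gave no verdict, but the last pictures show the toggle on, the button out and the narrow RCD still on.

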